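Stamp the yellow request slip

TASK

A self-inking stamp stands on each of three pads of request slips: stamp the yellow slip by pressing the blue cap of the stamp on the yellow pad gently all the way down with the closed fingertips on the middle of its top, hold it down for a moment, then let it spring back and withdraw. The stamp must stay standing on its slip: do not grasp it, lift it, tip it or let it slide. Leave the stamps on the white and green pads and everything else on the desk alone.

Things in the scene. Friction and masses are not known exactly. Their poses are not given: they have to be found in the camera images.
- pad_yellow: pad of yellow request slips lying flat, fixed to the desk, 130 x 96 x 8 mm (x, y, z); origin at the centre of its underside, z up, its x axis points along the long side to the dark red glued edge (turned at most 0.35 rad from straight ahead of the robot). A printed frame 68 x 80 mm is centred 24 mm from the origin towards -x.
- stamp_yellow: loose self-inking stamp (75 g before hidden variation) standing upright in the printed frame on the yellow pad: black open foot 30 x 52 mm, blue cap 38 x 58 mm (x, y) with a flat top 74 mm above the foot while up; origin at the centre of the foot's underside, z up. All three stamps look alike.
- stamp_yellow_cap (a joint): travel of the blue cap of the stamp on the yellow pad: 0 = up (rest), 0.016 m = fully down; straight down; a spring of 500 N/m (about 8 N at full travel, plus 0.6 N friction, then a hard stop) returns it when released.
- stamp_yellow_top (a point): centre of the flat top of the blue cap of the stamp on the yellow pad; it goes down with the cap; at rest 82 mm above the desk. To print evenly, a cap is pressed within 15 mm of this point.
- pad_white: pad of white request slips lying flat, fixed to the desk, 130 x 96 x 8 mm (x, y, z); origin at the centre of its underside, z up, its x axis points along the long side to the dark red glued edge (turned at most 0.35 rad from straight ahead of the robot). A printed frame 68 x 80 mm is centred 24 mm from the origin towards -x.
- stamp_white: loose self-inking stamp (75 g before hidden variation) standing upright in the printed frame on the white pad: black open foot 30 x 52 mm, blue cap 38 x 58 mm (x, y) with a flat top 74 mm above the foot while up; origin at the centre of the foot's underside, z up. All three stamps look alike.
- stamp_white_cap (a joint): travel of the blue cap of the stamp on the white pad: 0 = up (rest), 0.016 m = fully down; straight down; a spring of 500 N/m (about 8 N at full travel, plus 0.6 N friction, then a hard stop) returns it when released.
- stamp_white_top (a point): centre of the flat top of the blue cap of the stamp on the white pad; it goes down with the cap; at rest 82 mm above the desk. To print evenly, a cap is pressed within 15 mm of this point.
- pad_green: pad of green request slips lying flat, fixed to the desk, 130 x 96 x 8 mm (x, y, z); origin at the centre of its underside, z up, its x axis points along the long side to the dark red glued edge (turned at most 0.35 rad from straight ahead of the robot). A printed frame 68 x 80 mm is centred 24 mm from the origin towards -x.
- stamp_green: loose self-inking stamp (75 g before hidden variation) standing upright in the printed frame on the green pad: black open foot 30 x 52 mm, blue cap 38 x 58 mm (x, y) with a flat top 74 mm above the foot while up; origin at the centre of the foot's underside, z up. All three stamps look alike.
- stamp_green_cap (a joint): travel of the blue cap of the stamp on the green pad: 0 = up (rest), 0.016 m = fully down; straight down; a spring of 500 N/m (about 8 N at full travel, plus 0.6 N friction, then a hard stop) returns it when released.
- stamp_green_top (a point): centre of the flat top of the blue cap of the stamp on the green pad; it goes down with the cap; at rest 82 mm above the desk. To print evenly, a cap is pressed within 15 mm of this point.
- vial: loose amber vial with black cap, 29 mm diameter, 58 mm high, standing; origin at the centre of its base. Leave alone.
- plaster: loose roll of beige plaster tape lying flat, 58 mm diameter, 25 mm high; origin at the centre of its underside. Leave alone.
- pen: loose blue pen lying, 132 mm long, 10 mm thick; origin at the middle of its underside. Leave alone.
- cuvette: loose small clear plastic cuvette with a round foot, 30 mm wide, 37 mm high; origin at the centre of its base. Leave alone.
Things that resemble listed ones, but are neither listed nor needed, are in the scene too. Leave any purple, red or turquoise look-alike of the stamp_green alone.

How it is judged:
On the way, in this order (a step that is already met when the one before it is completed fails the run):
1. the cap of the stamp on the yellow pad is pressed down by the fingers on the middle of its top (within 15 mm) and held for 0.2 s (value of joint stamp_yellow_cap above 0.0135 m and contact force between stamp_yellow and the fingers above 0.5 N and horizontal distance between the grasp point and stamp_yellow_top below 0.015 m), for 0.2 s.
2. the cap has sprung back up (value of joint stamp_yellow_cap below 0.002 m), for 0.2 s.
At the end, for the whole second after the job is handed in: The yellow pad's stamp has its cap up (2 mm), stands upright (3 deg), at rest, within 8 mm of its place and square to its slip (0.25 rad); the other stamps are within 8 mm, upright, caps up (3 mm); vial, plaster roll, pen and cuvette are within 15 mm of their places (value of joint stamp_yellow_cap below 0.002 m and distance of stamp_yellow from where it was at the start of the episode below 0.008 m and angle between stamp_yellow's own z axis and vertical below 0.05 rad and angle between the x axis of stamp_yellow and the x axis of pad_yellow, either way round below 0.25 rad and linear speed of stamp_yellow below 0.01 m/s and not (distance of stamp_white from where it was at the start of the episode above 0.008 m) and not (value of joint stamp_white_cap above 0.003 m) and not (angle between stamp_white's own z axis and vertical above 0.15 rad) and not (distance of stamp_green from where it was at the start of the episode above 0.008 m) and not (value of joint stamp_green_cap above 0.003 m) and not (angle between stamp_green's own z axis and vertical above 0.15 rad) and distance of each of vial, plaster, pen, cuvette from where it was at the start of the episode below 0.015 m); the robot touches nothing.
It fails at once if the stamp on the yellow pad is lifted more than 6 mm off its slip (height (world z) of stamp_yellow above 0.014 m).
It fails at once if it slides or is carried more than 8 mm, or tips more than 0.15 rad (distance of stamp_yellow from where it was at the start of the episode above 0.008 m or angle between stamp_yellow's own z axis and vertical above 0.15 rad).
It fails at once if it is pressed harder than 40 N (contact force between stamp_yellow and the fingers above 40 N).
It fails at once if the stamp on the white or the green pad is moved more than 8 mm, tipped, or its cap pressed more than 3 mm (distance of any of stamp_white, stamp_green from where it was at the start of the episode above 0.008 m or value of joint any of stamp_white_cap, stamp_green_cap above 0.003 m or angle between any of stamp_white, stamp_green's own z axis and vertical above 0.15 rad).
It fails at once if vial, plaster roll, pen or cuvette is moved more than 15 mm (distance of any of vial, plaster, pen, cuvette from where it was at the start of the episode above 0.015 m).
It also fails if it takes over 29 s, if anything falls off the work surface, if the arm or the gripper's body presses on something with over 40 N, if the wrist force passes 120 N, or if a joint passes its speed limit or range.

ROBOT

A 6-joint arm with a two-finger parallel gripper is mounted at the origin on a cart in front of the work surface, level with it; the furniture and walls round the work are solid. World frame = base frame: x ahead of the robot, y to its left, z up, the work surface at z = 0. Lengths are in m, angles in rad, forces in N, time in s.
With the tool pointing down it reaches from about 0.4 to 0.825 m from the base axis. Payload 7 kg.
Tool frame: the origin (TCP) lies at the very end of the fingers, on their centre line; the grasp point (between the pads) lies 19 mm behind it (grip_point_offset is the z of the grasp point in the tool frame, in m); z points along the fingers, y is the line along which they close (so a half turn about z gives the same grasp; the last joint's range is limited). The gripper opens to 85 mm and grips with 20 to 120 N. Pads are 22 mm wide; open, the fingers measure 114 mm over their backs; the gripper's body (76 mm by 85 mm) begins 54 mm behind the grasp point. The pads swing forward as they close: fully open they stand 13 mm farther back than shut.
Start: joints at [-0.865, 0.359, 0.012, 0, -1.224, -0.288], TCP at [0.274, -0.617, 0.231] pointing down, gripper open.
Joint ranges: [-3.07, 3.07], [-1.43, 2.12], [-1.02, 1.25], [-3.03, 1.67], [-3.05, -0], [-3.03, 3.03]. Speed limits (rad/s): [2.39, 2.39, 3.01, 3.14, 3.14, 3.14].

INTERFACE

Orientations are given as [roll, pitch, yaw] about the fixed x, y, z axes, in that order (R = Rz(yaw) Ry(pitch) Rx(roll)).
In Python, from cell import * gives the robot as it stands. The module is installed in compiled form; this text tells all that it offers.
- The arm moves only by the tool carry_out, never from a script. Its argument "moves" is text: rows parted by semicolons, each of 7 numbers parted by spaces: the finger opening in mm, from 0 to 85.4, then the shift along the tool's x, y, z in mm, then the turn, a rotation vector about the tool's x, y, z in degrees. In form: gripper x y z rx ry rz; .... A call has 1 to 12 rows; each row shifts and turns the commanded pose from where the row before left it, along the tool's axes as they then stand; what a row does not reach is not made up. A row lasts 1/10 s, in which the tool goes at most 50 mm and 8.59 degrees, less where a joint would pass 70% of its speed; a pose out of reach is approached as far as the arm can. A call is refused whole if a number of a shift passes 50 or a number of a turn 8.59, either way. A call with a gripper value outside its range is refused whole. The fingers move at their own pace and stop on an object; the grip force is fixed at half the most. Time passes only in rows, so rows that do not move let the fingers close. It gives the time, the measured TCP pose, the force, the opening and the grip force at its end, in the units of the state.
- get_state(): the state, without advancing time (a new reading comes with each control period).
- grab_frame(name): name is "side" or "top"; returns the picture (480x640x3 uint8, red, green, blue); there is no depth.
- get_calibration(name): a dict with "fovy" (degrees; the focal length in pixels is half the picture's height over the tangent of half this angle, whatever the lens; pixels are square), "cx", "cy" (the principal point, pixels), "eye" and "orientation" of the camera in the world. Camera axes: x right, y up, looking along -z (the intrinsics and any distortion apply to the point x, -y, -z); pixel columns grow to the right and rows downward; lengths in m; the calibration is good to about 2 mm. A picture is of the moment at which its call begins. get_calibration takes no time and is no camera call.
- job_done(): hands the job in; it is judged then, once.
Trained networks look in the newest picture that a camera, given by its name, has taken for a name from the list of things; names that differ only in an ending like _2 or _b are one class to them, and where a whole thing is asked for, a point or a joint stands for the part that bears it (a point fixed in the world has none). Each returns a list of dicts, best first, with "confidence" (0 to 1); they miss things now and then, are a little off and sometimes report something else, mostly with a low value. They report only what shows in the picture. A call takes as long as a camera call. They do not tell look-alikes from the thing itself.
- regions_of(query, camera): "pixels" (480x640 bool, what is visible of it) and "point" ([row, column] in pixels, amid what is visible of it).
The state is a dict: "t": time; "q": joint angles; "qd": joint speeds; "effort": joint torques, N m; "eef_pos": TCP position; "tcp_rot": TCP orientation; "wrist_force": force on the tool from outside, world axes, zero at the start; "moment": the same for the moment, N m; "grip_width": finger opening in m; "grasp_force": force on a finger pad.
Only numpy, scipy, OpenCV 4.12 (cv2) and the standard library are available. Lean on these libraries where they do the work, as an engineer would, in place of code of your own. Each camera call takes 0.05 s, during which the arm holds its last target. There are 200 camera calls.

## Working session

There is one attempt and no reset: what is moved stays moved. The work goes in short steps, Python scripts to look and compute and a tool call to move; the robot and the scene stay as the last step left them, time stands still between calls to the robot, and variables do not carry over. Pictures are saved under pics/ and viewed, at most 10 in all, crops included, and the job is handed in when it is done.

Besides the shell and the picture viewer there is one more tool, called after "Request:" as name(argument=value, ...) on one line, values as JSON. carry_out: Moves the arm, as the interface text tells. Its arguments: {"type":"object","properties":{"moves":{"type":"string"}},"required":["moves"]}

```bash
mkdir -p pics; python3 - <<'E'
from cell import *
import cv2
for n in("top","side"):
    cv2.imwrite(f"pics/{n}0.png",grab_frame(n)[:,:,::-1]); print(n,get_calibration(n))
    for q in ("pad_yellow","stamp_yellow","stamp_yellow_top"):
        for r in regions_of(q,n): print(q,r["confidence"],r["point"],r["pixels"].sum())
print(get_state())
E
```

```text
top {'fovy': 48.436231698806516, 'cx': 321.1177611407565, 'cy': 242.2567886171318, 'eye': array([ 2.70079859e-01, -4.35124004e-05,  1.12309620e+00]), 'orientation': array([ 0.21175796, -0.00333239, -1.50421151])}
pad_yellow 0.97 [194.8, 252.4] 1692
stamp_yellow 0.95 [203.4, 247.0] 757
stamp_yellow_top 0.83 [204.2, 241.5] 660
side {'fovy': 52.41111427616319, 'cx': 322.6110209525066, 'cy': 241.38426181134977, 'eye': array([ 0.19992108, -1.10148796,  0.72588347]), 'orientation': array([ 1.06796785,  0.02353429, -0.27392455])}
pad_yellow 0.78 [239.2, 341.3] 623
pad_yellow 0.57 [297.3, 343.7] 533
pad_yellow 0.25 [316.7, 359.7] 1187
stamp_yellow 0.93 [223.5, 329.2] 365
stamp_yellow 0.26 [238.3, 344.0] 564
stamp_yellow_top 0.62 [222.2, 334.2] 242
{'t': 0.4, 'q': array([-8.64879394e-01,  3.58710604e-01,  1.18057888e-02, -5.54714729e-05,
       -1.22410539e+00, -2.88110861e-01]), 'qd': array([-0.00127407, -0.00308749, -0.00029739,  0.0008493 ,  0.00025934,
       -0.00022497]), 'effort': array([ 5.14363073e-04, -5.82275391e+01,  2.93285412e+01,  6.93292513e+00,
       -2.02561765e-03,  7.77714405e-06]), 'eef_pos': array([ 0.27384728, -0.61686956,  0.23117959]), 'tcp_rot': array([ 3.14137277e+00, -1.07540858e-05, -2.72380543e+00]), 'wrist_force': array([ 0.18573011, -0.78451721,  1.11615307]), 'moment': array([ 0.02960353, -0.00247452, -0.00851581]), 'grasp_force': 0.0, 'grip_width': 0.08562446745436346}
```

View pics/top0.png

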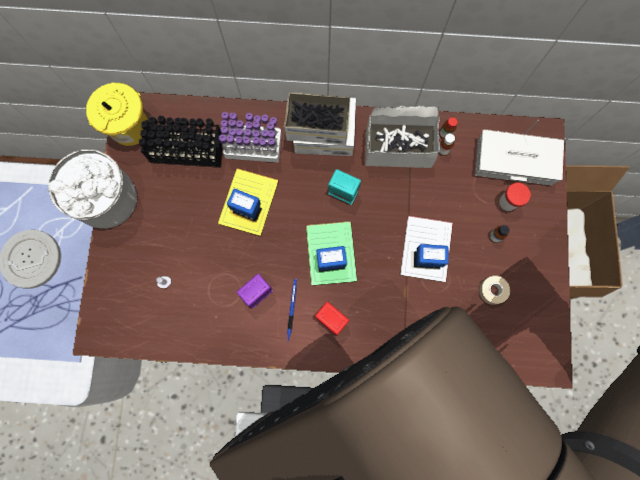

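View pics/side0.png

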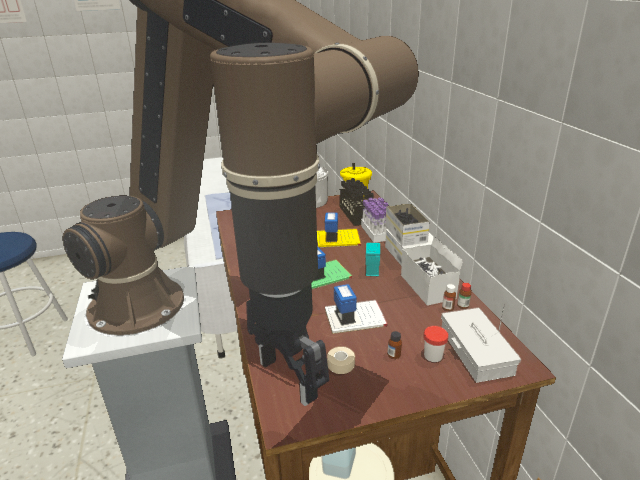

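The top view shows the yellow pad at about (col 250, row 200), with its stamp's cap top near (244, 199). The side view shows the same stamp at about (331, 220). The white pad's stamp is nearest the gripper, and the green one is in the middle.

```bash
cat > h.py <<'E'
from cell import *
import cv2, numpy as np
from scipy.spatial.transform import Rotation as R
def cam(n):
    c=get_calibration(n); f=240/np.tan(np.radians(c["fovy"]/2))
    return c,f,R.from_euler("xyz",c["orientation"]).as_matrix()
def onplane(n,col,row,z):
    c,f,M=cam(n); d=M@np.array([(col-c["cx"])/f,-(row-c["cy"])/f,-1]); e=c["eye"]
    return e+d*(z-e[2])/d[2]
def proj(n,P):
    c,f,M=cam(n); p=(np.atleast_2d(P)-c["eye"])@M
    return np.c_[c["cx"]+f*p[:,0]/-p[:,2], c["cy"]+f*p[:,1]/p[:,2]]
E
python3 - <<'E'
from h import *
for n,box in (("top",(215,160,285,240)),("side",(305,200,370,255))):
    im=cv2.imread(f"pics/{n}0.png")
    x0,y0,x1,y1=box; c=cv2.resize(im[y0:y1,x0:x1],None,fx=7,fy=7,interpolation=cv2.INTER_CUBIC); cv2.imwrite(f"pics/{n}c.png",c)
im=cv2.imread("pics/top0.png"); h=cv2.cvtColor(im,cv2.COLOR_BGR2HSV)
m=cv2.inRange(h,(22,120,120),(35,255,255)); m[:165]=0;m[240:]=0;m[:,:210]=0;m[:,290:]=0
p=cv2.findNonZero(m); r=cv2.minAreaRect(p); b=cv2.boxPoints(r); print(b)
for q in b: print(onplane("top",q[0],q[1],.008).round(4))
print("pad c",onplane("top",*r[0],.008))
print("cap guess",onplane("top",244,199,.082), onplane("side",331,217,.082))
E
```

```text
[[217.3     223.09999]
 [236.29999 166.09999]
 [278.3     180.09999]
 [259.30002 237.09999]]
[0.5366 0.238  0.008 ]
[0.6683 0.2101 0.008 ]
[0.6423 0.1151 0.008 ]
[0.5119 0.145  0.008 ]
pad c [0.58894322 0.17710997 0.008     ]
cap guess [0.5727282  0.17357037 0.082     ] [0.56738693 0.16886619 0.082     ]
```

View pics/topc.png

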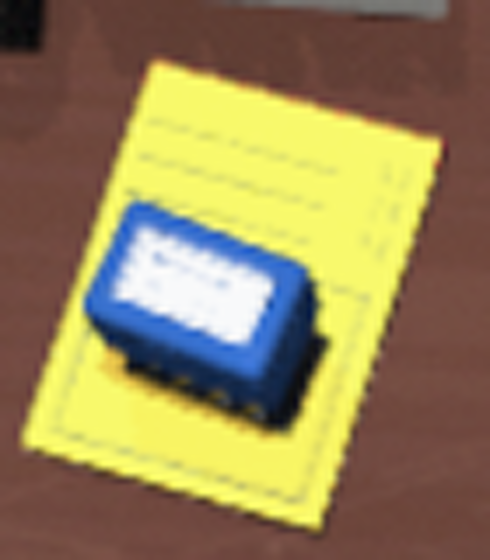

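View pics/sidec.png

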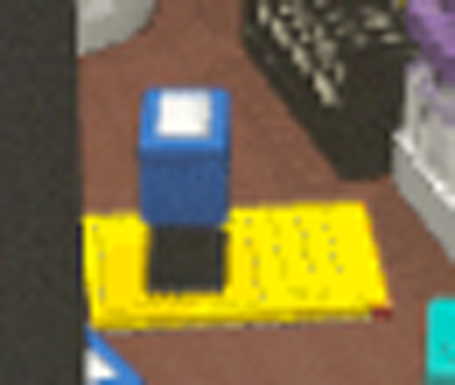

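```bash
cat >> h.py <<'E'
def togo(P):
    s=get_state(); return (R.from_euler("xyz",s["tcp_rot"]).inv().apply(np.array(P)-s["eef_pos"])*1000).round(1)
E
python3 - <<'E'
from h import *
print(onplane("top",243.1,200.9,.082),onplane("side",331.4,217,.082))
print(togo([.568,.170,.231]),togo([.568,.170,.150]))
E
```

```text
[0.56860982 0.1750025  0.082     ] [0.56853032 0.16848442 0.082     ]
[-5.881e+02  5.998e+02  3.000e-01] [-588.1  599.8   81.3]
```

Request:
carry_out(moves="0 -34 34.5 0 0 0 0; 0 -34 34.5 0 0 0 0; 0 -34 34.5 0 0 0 0; 0 -34 34.5 0 0 0 0; 0 -34 34.5 0 0 0 0; 0 -34 34.5 0 0 0 0; 0 -34 34.5 0 0 0 0; 0 -34 34.5 0 0 0 0; 0 -34 34.5 0 0 0 0; 0 -34 34.5 0 0 0 0; 0 -34 34.5 0 0 0 0; 0 -34 34.5 0 0 0 0")

```text
t: 1.6
eef_pos: [0.4791, -0.071, 0.2318]
tcp_rot: [-3.141, 0.001, -2.723]
wrist_force: [2.4, -0.6, 0.2]
grip_width: 0.0
grasp_force: 0.0
```

```bash
python3 - <<'E'
from h import *
print(togo([.5685,.172,.150]),get_state()["q"])
E
```

```text
[-180.2  185.8   82. ] [ 2.60218168e-01  3.92405976e-02 -3.94470097e-01  1.17648437e-04
 -1.13589670e+00 -1.41294206e+00]
```

Request:
carry_out(moves="0 -34 35 0 0 0 0; 0 -34 35 0 0 0 0; 0 -34 35 0 0 0 0; 0 -34 35 0 0 0 0; 0 -30 31 20 0 0 0; 0 -14 15 30 0 0 0; 0 0 0 30 0 0 0; 0 0 0 0 0 0 0; 0 0 0 0 0 0 0; 0 0 0 0 0 0 0")

```text
t: 2.6
eef_pos: [0.5688, 0.17, 0.1534]
tcp_rot: [-3.142, 0.003, -2.724]
wrist_force: [-0.9, -0.1, 0.2]
grip_width: -0.0
grasp_force: 0.0
```

```bash
python3 - <<'E'
from h import *
print(togo([.5685,.172,.150]),get_state()["eef_pos"],get_state()["wrist_force"])
t=grab_frame("top");s=grab_frame("side")
cv2.imwrite("pics/two.png",np.hstack([cv2.resize(t[140:250,200:310],(400,400),interpolation=2),cv2.resize(s[160:260,290:390],(400,400),interpolation=2)])[:,:,::-1])
for n in("top","side"):print(proj(n,[get_state()["eef_pos"],[.5685,.172,.082]]).round(1))
E
```

```text
[-0.5  1.9  3.4] [0.5688196  0.17002541 0.15335679] [-0.921899   -0.09436674  0.2389746 ]
[[240.5 190.3]
 [244.6 201. ]]
[[331.  194.9]
 [331.1 216.5]]
```

View pics/two.png

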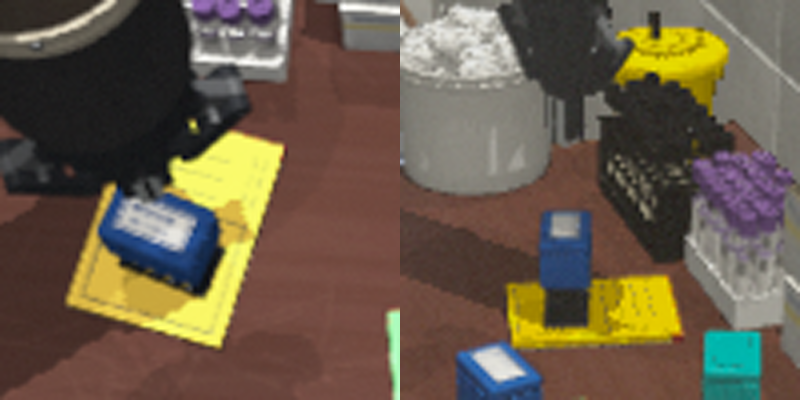

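Both tips and cap agree to about 5 mm: the tip shows at (240, 192) in the top view and (333.5, 194.5) in the side view, with the cap top at (332, 216). I'll shift 4 mm and descend to just above the cap.

Request:
carry_out(moves="0 0 4 10 0 0 0; 0 0 0 15 0 0 0; 0 0 0 15 0 0 0; 0 0 0 10 0 0 0; 0 0 0 8 0 0 0; 0 0 0 0 0 0 0; 0 0 0 0 0 0 0; 0 0 0 0 0 0 0")

```text
t: 3.5
eef_pos: [0.5666, 0.174, 0.094]
tcp_rot: [3.142, 0.001, -2.724]
wrist_force: [1.0, 0.3, -0.0]
grip_width: 0.0
grasp_force: 0.0
```

```bash
python3 - <<'E'
from h import *
print(get_state()["eef_pos"],get_state()["wrist_force"])
t=grab_frame("top");s=grab_frame("side")
cv2.imwrite("pics/two2.png",np.hstack([cv2.resize(t[160:240,210:290],(400,400),interpolation=2),cv2.resize(s[180:250,300:370],(400,400),interpolation=2)])[:,:,::-1])
E
```

```text
[0.56664672 0.17395823 0.09396634] [ 0.98817724  0.31975734 -0.032611  ]
```

View pics/two2.png

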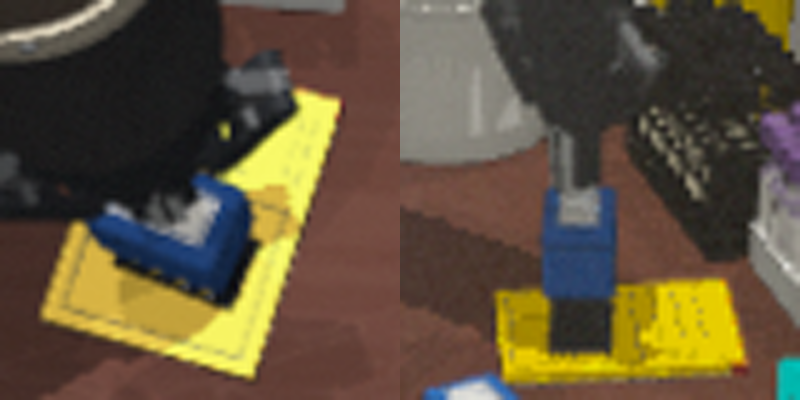

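The fingertips are over the cap: about (172, 213) against a face centre near (168, 206) in the top crop, and nearly centred in the side crop. I'll correct 3 mm ahead and press slowly.

Request:
carry_out(moves="0 -3 0 4 0 0 0; 0 0 0 4 0 0 0; 0 0 0 3 0 0 0; 0 0 0 2 0 0 0; 0 0 0 2 0 0 0; 0 0 0 2 0 0 0; 0 0 0 2 0 0 0; 0 0 0 2 0 0 0; 0 0 0 0 0 0 0; 0 0 0 0 0 0 0")

```text
t: 4.6
eef_pos: [0.569, 0.1749, 0.0724]
tcp_rot: [-3.142, 0.0, -2.724]
wrist_force: [-0.7, -0.6, 4.0]
grip_width: -0.0001
grasp_force: 2.0
```

Request:
carry_out(moves="0 0 0 2 0 0 0; 0 0 0 2 0 0 0; 0 0 0 1 0 0 0; 0 0 0 1 0 0 0; 0 0 0 0 0 0 0; 0 0 0 0 0 0 0; 0 0 0 0 0 0 0")

```text
t: 5.3
eef_pos: [0.5691, 0.1749, 0.0668]
tcp_rot: [-3.141, 0.0, -2.724]
wrist_force: [-1.7, -1.4, 7.0]
grip_width: 0.0
grasp_force: 3.4
```

Request:
carry_out(moves="0 0 0 1 0 0 0; 0 0 0 0.5 0 0 0; 0 0 0 0 0 0 0; 0 0 0 0 0 0 0; 0 0 0 0 0 0 0; 0 0 0 0 0 0 0")

```text
t: 5.9
eef_pos: [0.5693, 0.1749, 0.066]
tcp_rot: [-3.141, 0.001, -2.723]
wrist_force: [-4.1, -1.8, 12.5]
grip_width: -0.0006
grasp_force: 6.3
```

The force jumped to 12.5 N, so the cap is on its hard stop and has been held there. Now I'll release slowly and withdraw.

Request:
carry_out(moves="0 0 0 -2 0 0 0; 0 0 0 -3 0 0 0; 0 0 0 -4 0 0 0; 0 0 0 -5 0 0 0; 0 0 0 -6 0 0 0; 0 0 0 -15 0 0 0; 0 0 0 -30 0 0 0; 0 0 0 -40 0 0 0; 0 0 0 -40 0 0 0; 0 40 -30 0 0 0 0; 0 40 -30 0 0 0 0; 0 0 0 0 0 0 0")

```text
t: 7.1
eef_pos: [0.517, 0.0842, 0.2104]
tcp_rot: [3.141, -0.0, -2.726]
wrist_force: [1.1, -0.2, 0.5]
grip_width: -0.0002
grasp_force: 0.0
```

```bash
python3 - <<'E'
from h import *
print(get_state()["eef_pos"],get_state()["wrist_force"])
t=grab_frame("top");s=grab_frame("side")
cv2.imwrite("pics/two3.png",np.hstack([cv2.resize(t[160:240,210:290],(400,400),interpolation=2),cv2.resize(s[180:250,300:370],(400,400),interpolation=2)])[:,:,::-1])
E
```

```text
[0.51701271 0.0842046  0.21035881] [ 1.10821037 -0.19441259  0.50287934]
```

View pics/two3.png

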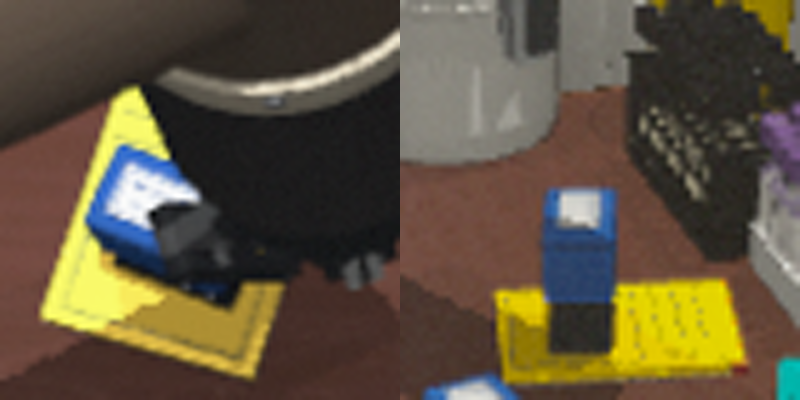

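The side crop shows the stamp upright with its cap up (top edge at row 187, as before the press) and in the same place on the pad. The gripper is clear.

```bash
python3 -c "
from cell import *
print(job_done())"
```

```text
the job is handed in; nothing more can be done
None
```

I pressed the yellow pad's stamp down to its hard stop (wrist force about 12.5 N), held it, and let it spring back. It still stands upright in its place, the arm is withdrawn, and the job is handed in, though no verdict was returned.

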